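# Pack up the drilling: charger off, bit case on its peg

## Task

The drilling is finished, so pack it away: first switch the drill's charger off by throwing its orange-knobbed isolator lever fully over, away from the robot, to the red-dot side. Then hang the red drill bit case by the eye on its top on the steel peg of the stand, so that it hangs still and upright from the peg with the switch still off. Leave the other things on the bench where they are.

Things in the scene. Friction and masses are not known exactly. Their poses are not given: they have to be found in the camera images.
- case: red plastic drill bit case, standing upright on the bench: 32 mm thick (its x) x 130 mm wide (its y) x 85 mm high, 0.25 kg; origin centre of underside, z up. Mid-top stands a black eye plate 8 mm thick (x), 40 mm wide (y), up to 123 mm above the underside; round 26 mm hole along x. Front and back alike. The case top beside the plate is free to grip across the thickness
- case_eye (a point): centre of the hole in the case's eye plate, 103 mm above the case's underside; hole axis is the case's x
- stand: fixed peg stand: dark base plate 150 (x) x 120 (y) x 12 mm, origin centre of underside. A 16 mm square post at x = +62 mm rises to 208 mm; from it a round steel peg, 10 mm diameter, runs level along -x (towards the robot), axis 200 mm above the bench, to x = -50 mm, then turns up to its tip at x = -68 mm, axis height 208 mm
- peg_mid (a point): point on the peg's axis over the middle of the stand's base, 200 mm above the bench; axes as the stand's, the peg runs along x
- peg_tip (a point): centre of the peg's upturned free end
- charger: fixed grey charger box 140 (x) x 160 (y) x 50 mm high, origin centre of underside; its +x points away from the robot. On its +y half is a docked black battery with yellow top, up to 92 mm high; on its -y half, at y = -40 mm, the isolator lever, between a green dot (on, -x) and a red dot (off, +x)
- iso (a joint): angle of the isolator lever (grey stick, orange ball knob): 0 leans to the charger's -x (on, towards the robot), 1.0 rad is the other stop, leaning to its +x (off); it stays where it is left
- iso_tip (a point): tip of the isolator lever, a 60 mm long stick pivoted about the charger's y axis above x = 0, y = -40 mm of the charger
- drill: green cordless drill standing on its black battery, about 220 x 75 mm, 205 mm high, red press-button trigger; origin centre of underside (leave alone)
- rasp: wooden-handled steel rasp lying flat, 250 x 26 x 24 mm, blade to its +x; origin on the bench near mid-length (leave alone)
- bradawl: bradawl lying flat, wooden handle 75 x 24 x 24 mm and 70 mm steel point to its +x; origin on the bench at the front end of the handle (leave alone)
- pots: stacked pair of black plastic plant pots, 114 mm diameter, 117 mm high; origin centre of underside (leave alone)
- sandblock: cork sanding block 50 x 85 x 26 mm; origin centre of underside (leave alone)
- jar: glass jar with blue lid, 70 mm diameter, 85 mm high; origin centre of underside (leave alone)

How it is judged:
By the outcome, as a careful person would: the job done as asked, in the order asked, and still so for the second after the job is handed in, with the robot touching nothing.
It also fails if it takes over 61 s, if anything falls off the work surface, if the arm or the gripper's body presses on something with over 40 N, if the wrist force passes 120 N, or if a joint passes its speed limit or range.

## Robot

A 6-joint arm with a two-finger parallel gripper is mounted at the origin on the work surface. World frame = base frame: x ahead of the robot, y to its left, z up, the work surface at z = 0. Lengths are in m, angles in degrees, forces in N, time in s.
With the tool pointing down it reaches from about 0.35 to 0.875 m from the base axis. Payload 4.2 kg.
Tool frame: the origin (TCP) lies at the very end of the fingers, on their centre line; the grasp point (between the pads) lies 19 mm behind it; z points along the fingers, y is the line along which they close (so a half turn about z gives the same grasp; the last joint's range is limited). The gripper opens to 87 mm and grips with 3 to 60 N. Pads are 19 mm wide; open, the fingers measure 117 mm over their backs; the gripper's body (75 mm by 190 mm) begins 51 mm behind the grasp point.
Start: joints at [-50.386, 22.042, 0.453, 0, -68.411, -14.817], TCP at [0.262, -0.567, 0.223] pointing down, gripper open.
Joint ranges: [-179.83, 179.83], [-69.29, 118.12], [-61.27, 80.66], [-181.25, 117.63], [-171.15, -9.14], [-177.46, 177.46]. Speed limits (degrees/s): [159.86, 159.86, 180, 180, 180, 180].

## Interface

Orientations are given as a 3x3 rotation matrix whose columns are the frame's x, y, z axes.
In Python, from station import r gives the robot as it stands.
- The arm moves only by the tool jog_arm, never from a script. Its argument "plan" is text: rows parted by semicolons, each of 7 numbers parted by spaces: the shift along the tool's x, y, z normalised to -1 to 1, where 1 is 0.025 m, then the turn, a rotation vector about the tool's x, y, z normalised to -1 to 1, where 1 is 8 degrees, then the closure, from -1 (fully open) to 1 (shut). A call has exactly 10 rows; each row shifts and turns the commanded pose from where the row before left it, along the tool's axes as they then stand; what a row does not reach is not made up. A row lasts 1/10 s, in which the tool goes at most 50 mm and 8.59 degrees, less where a joint would pass 70% of its speed; a pose out of reach is approached as far as the arm can. A call with a number of a shift or a turn outside -1 to 1 is refused whole. A call with a gripper value outside its range is refused whole. The fingers move at their own pace and stop on an object; the grip force is fixed at half the most. Time passes only in rows, so rows that do not move let the fingers close, or fill a call up. It gives the time, the measured TCP pose, the force, the opening and the grip force at its end, in the units of the state.
- r.sense(): the state, without advancing time (a new reading comes with each control period).
- r.capture(name): name is "scene" or "top" or "wrist"; returns (picture, depth): 400x640x3 uint8, red, green, blue; 400x640 float32, m along the optical axis (not along the pixel's ray), 0 where there is no reading.
- r.get_calibration(name): a dict with "mtx" (3x3 intrinsics, pixels), "extrinsics" (4x4, takes a point from camera to world coordinates). Camera axes: x right, y up, looking along -z (the intrinsics and any distortion apply to the point x, -y, -z); pixel columns grow to the right and rows downward; lengths in m; the calibration is good to about 2 mm. A picture is of the moment at which its call begins: read the wrist's pose just before it. get_calibration takes no time and is no camera call; for the wrist camera it gives the pose at the moment of the call.
- r.finish_job(): hands the job in; it is judged then, once.
The state is a dict: "time_s": time; "joints": joint angles; "joint_velocities": joint speeds; "effort": joint torques, N m; "tcp_pos": TCP position; "ee_rot": TCP orientation; "wrist_force": force on the tool from outside, world axes, zero at the start; "moment": the same for the moment, N m; "gripper_width": opening from 0.0 (shut) to 1.0 (fully open); "gripper_force": force on a finger pad.
Only numpy, scipy, OpenCV 4.12 (cv2) and the standard library are available. Lean on these libraries where they do the work, as an engineer would, in place of code of your own. Each camera call takes 0.05 s, during which the arm holds its last target. There are 200 camera calls.

## Working session

There is one attempt and no reset: what is moved stays moved. The work goes in short steps, Python scripts to look and compute and a tool call to move; the robot and the scene stay as the last step left them, time stands still between calls to the robot, and variables do not carry over. Pictures are saved under pics/ and viewed, at most 10 in all, crops included, and the job is handed in when it is done.

Besides the shell and the picture viewer there is one more tool, called after "Call:" as name(argument=value, ...) on one line, values as JSON. jog_arm: Moves the arm, as the interface text tells. Scaled input: -1 to 1 covers 0.025 m each way for a shift and 8 degrees each way for a turn. Its arguments: {"type":"object","properties":{"plan":{"type":"string"}},"required":["plan"]}

```bash
mkdir -p pics; cat > h.py <<'E'
import numpy as np, cv2
from station import r
def pts(name):
    c=r.get_calibration(name); img,d=r.capture(name)
    K=np.array(c["mtx"]);E=np.array(c["extrinsics"])
    v,u=np.mgrid[0:400,0:640]
    P=np.stack([(u-K[0,2])/K[0,0]*d,-(v-K[1,2])/K[1,1]*d,-d],-1)
    W=P@E[:3,:3].T+E[:3,3]
    W[d==0]=np.nan
    return img,W
def save(n,img): cv2.imwrite("pics/"+n,img[:,:,::-1])
E
python3 - <<'E'
from h import *
for n in("scene","top"):
    c=r.get_calibration(n);print(n,np.round(c["extrinsics"],3).tolist(),np.round(c["mtx"],1).tolist(),[k for k in c])
    i,W=pts(n);save(n+".png",i);np.savez(n,i=i,W=W)
a=np.vstack([np.load("scene.npz")["i"],]);s=r.sense();print(s["tcp_pos"],s["ee_rot"],s["time_s"],s["gripper_width"])
E
```

```text
scene [[-0.503, -0.578, 0.642, 1.533], [0.864, -0.346, 0.365, 0.483], [0.012, 0.739, 0.674, 1.154], [0.0, 0.0, 0.0, 1.0]] [[448.3, 0.0, 325.4], [0.0, 448.3, 204.4], [0.0, 0.0, 1.0]] ['mtx', 'extrinsics']
top [[0.042, 0.977, -0.211, 0.309], [-0.999, 0.042, -0.004, -0.051], [0.004, 0.211, 0.978, 1.377], [0.0, 0.0, 0.0, 1.0]] [[435.1, 0.0, 320.1], [0.0, 435.1, 204.2], [0.0, 0.0, 1.0]] ['mtx', 'extrinsics']
[ 0.26192316 -0.56687887  0.2215761 ] [[-9.07864900e-01 -4.19261859e-01 -9.04150774e-04]
 [-4.19262823e-01  9.07863247e-01  1.73470779e-03]
 [ 9.35484464e-05  1.95395712e-03 -9.99998087e-01]] 0.1 0.999511073422182
```

View pics/scene.png

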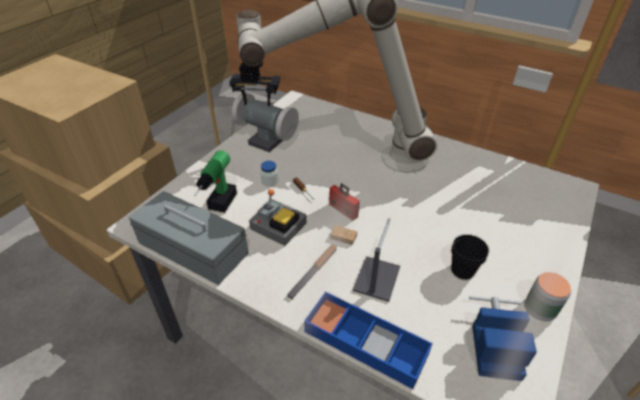

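View pics/top.png

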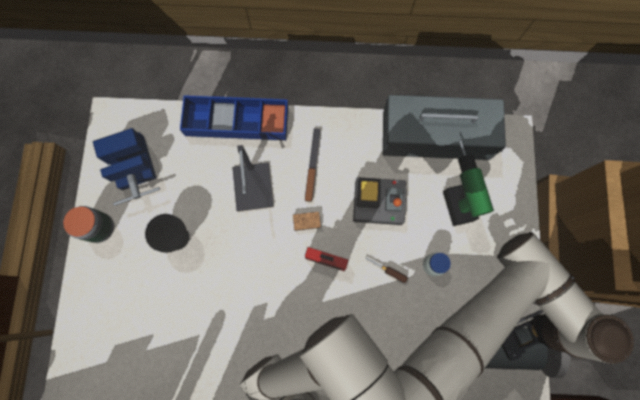

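The scene view shows the case at (343,201), the charger at (278,220) with its knob at (270,193), and the stand at (378,270). In the top view the case is at (326,259), the knob at (397,203), and the stand base at (253,187) with the peg at (242,165).

```bash
python3 - <<'E'
from h import *
def rect(P,nm):
    c,s,a=cv2.minAreaRect((P[:,:2]*1000).astype(np.float32)); print(nm,"c",np.round(c,1),"s",np.round(s,1),"a",round(a,1),"z",np.round(np.percentile(P[:,2],[2,50,98]),3),len(P))
for n in("top","scene"):
    f=np.load(n+".npz");i=f["i"];W=f["W"];h=cv2.cvtColor(i,cv2.COLOR_RGB2HSV);H,S,V=[h[...,k].astype(int) for k in range(3)]
    ok=np.isfinite(W[...,2])
    X,Y,Z=W[...,0],W[...,1],W[...,2]
    def box(u0,u1,v0,v1):
        m=np.zeros(ok.shape,bool);m[v0:v1,u0:u1]=1;return m&ok
    B=dict(top=[(295,360,240,280),(350,410,170,232),(228,280,138,215)],scene=[(320,370,175,225),(245,310,183,245),(350,405,215,302)])[n]
    case=box(*B[0]);ch=box(*B[1]);st=box(*B[2])
    red=case&((H<8)|(H>172))&(S>130)
    rect(W[red],n+" case red"); 
    t=red&(Z>.078)&(Z<.092); rect(W[t],n+" case top")
    e=case&(Z>.095)&(Z<.14)
    if e.sum()>3: rect(W[e],n+" eye")
    k=ch&(H<14)&(S>150)&(Z>.06); 
    if k.sum()>2:rect(W[k],n+" knob"); print("knob mean",W[k].mean(0).round(4),np.argwhere(k).mean(0))
    t=ch&(Z>.042)&(Z<.056);rect(W[t],n+" charger top")
    y=ch&(H>20)&(H<32)&(S>130)
    rect(W[y],n+" yellow")
    b=st&(Z>.008)&(Z<.02)&(V<110);rect(W[b],n+" base")
    p=st&(Z>.17)&(Z<.24);rect(W[p],n+" peg")
    for q in W[p][::max(1,p.sum()//12)]:print(q.round(3),end=" ")
    print()
    u=[cv2.resize(i[b[2]-5:b[3]+5,b[0]-5:b[1]+5],(260,380),interpolation=cv2.INTER_CUBIC) for b in B]
    save("z_"+n+".png",np.hstack(u))
E
```

```text
top case red c [424.7 -68.5] s [121.6  30. ] a 74.9 z [0.077 0.084 0.09 ] 262
top case top c [424.4 -68.5] s [121.7  29.7] a 74.6 z [0.079 0.084 0.09 ] 253
top eye c [425.4 -70.9] s [39.   8.5] a 74.8 z [0.099 0.122 0.129] 45
top knob c [ 592.4 -268.3] s [17.6 16.3] a 67.5 z [0.129 0.137 0.144] 37
knob mean [ 0.5928 -0.2685  0.1367] [201.75675676 396.75675676]
top charger top c [ 617.2 -232.6] s [159.9 140.5] a 88.2 z [0.043 0.049 0.054] 1107
top yellow c [ 637.8 -192.2] s [62.1 47.9] a 0.6 z [0.077 0.091 0.097] 278
top base c [695.9 174.5] s [140.6 250.9] a 88.1 z [0.008 0.012 0.018] 1298
top peg c [652.5 177.8] s [141.7  15.5] a 8.2 z [0.176 0.204 0.211] 204
[0.722 0.188 0.209] [0.712 0.187 0.211] [0.714 0.179 0.19 ] [0.701 0.188 0.199] [0.69  0.18  0.207] [0.68  0.178 0.202] [0.663 0.182 0.201] [0.651 0.178 0.202] [0.635 0.173 0.206] [0.625 0.167 0.203] [0.611 0.167 0.199] [0.595 0.167 0.207] 
scene case red c [435.8 -67.6] s [125.   31.5] a 73.9 z [0.047 0.083 0.088] 106
scene case top c [434.6 -67.3] s [125.   28.9] a 73.9 z [0.079 0.084 0.088] 82
scene eye c [429.5 -65.8] s [44.3 11.7] a 77.0 z [0.096 0.116 0.125] 55
scene knob c [ 605.6 -263.5] s [ 5.7 10.6] a 30.2 z [0.127 0.135 0.139] 13
knob mean [ 0.6044 -0.2638  0.1345] [192.23076923 270.61538462]
scene charger top c [ 666.9 -230.5] s [160.8 240.6] a 86.3 z [0.043 0.049 0.055] 520
scene yellow c [ 633.8 -188.8] s [53.5 73.2] a 87.0 z [0.078 0.09  0.096] 220
scene base c [659.6 180. ] s [148.5 113.2] a 10.1 z [0.008 0.012 0.017] 1000
scene peg c [658.9 179.3] s [140.1  16.2] a 11.5 z [0.173 0.203 0.211] 186
[0.591 0.166 0.213] [0.605 0.167 0.204] [0.622 0.175 0.206] [0.638 0.179 0.205] [0.653 0.183 0.203] [0.666 0.186 0.199] [0.683 0.19  0.2  ] [0.705 0.191 0.205] [0.723 0.189 0.209] [0.725 0.194 0.204] [0.721 0.196 0.194] [0.726 0.187 0.18 ] [0.725 0.193 0.174]
```

View pics/z_scene.png

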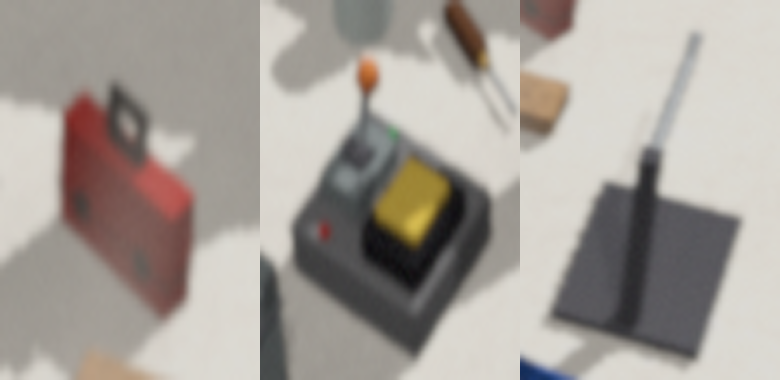

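Call:
jog_arm(plan="0 0 -0.1 0 0 -0.815 1;0 0 -0.1 0 0 -0.815 1;0 0 -0.1 0 0 -0.815 1;0 0 -0.1 0 0 -0.815 1;0 0 -0.1 0 0 -0.815 1;0 0 -0.1 0 0 -0.815 1;0 0 -0.1 0 0 -0.815 1;0 0 -0.1 0 0 -0.815 1;0 0 -0.1 0 0 -0.815 1;0 0 -0.1 0 0 -0.815 1")

```text
time_s: 1.1
tcp_pos: [0.262, -0.567, 0.247]
ee_rot: [[0.005, -1.0, -0.001], [-1.0, -0.005, 0.001], [-0.001, 0.001, -1.0]]
wrist_force: [0.4, -0.4, -0.1]
gripper_width: 0.172
gripper_force: 0.0
```

Call:
jog_arm(plan="-1 -0.9 0 0 0 0 1;-1 -0.9 0 0 0 0 1;-1 -0.9 0 0 0 0 1;-1 -0.9 0 0 0 0 1;-1 -0.9 0 0 0 0 1;-1 -0.9 0 0 0 0 1;-1 -0.9 0 0 0 0 1;-1 -0.9 0 0 0 0 1;-1 -0.9 0 0 0 0 1;0 0 0 0 0 0 1")

```text
time_s: 2.1
tcp_pos: [0.4666, -0.3398, 0.2469]
ee_rot: [[0.004, -1.0, -0.0], [-1.0, -0.004, 0.001], [-0.001, 0.0, -1.0]]
wrist_force: [0.3, -0.2, -0.4]
gripper_width: 0.002
gripper_force: 0.0
```

Call:
jog_arm(plan="-0.7 -0.75 0 0 0 0 1;-0.7 -0.75 0 0 0 0 1;-0.7 -0.75 0 0 0 0 1;-0.7 -0.75 0 0 0 0 1;0 0 0.9 0 0 0 1;0 0 0.9 0 0 0 1;0 0 0.9 0 0 0 1;0 0 0.9 0 0 0 1;0 0 0.9 0 0 0 1;0 0 0.8 0 0 0 1")

```text
time_s: 3.1
tcp_pos: [0.5387, -0.2727, 0.1135]
ee_rot: [[-0.001, -1.0, -0.002], [-1.0, 0.001, 0.001], [-0.001, 0.002, -1.0]]
wrist_force: [-0.2, 0.5, -0.4]
gripper_width: 0.008
gripper_force: 0.0
```

Call:
jog_arm(plan="0 0 0 0 0 0 1;0 -0.35 0 0 0 0 1;0 -0.35 0 0 0 0 1;0 -0.35 0 0 0 0 1;0 -0.35 0 0 0 0 1;0 -0.35 0 0 0 0 1;0 -0.35 0 0 0 0 1;0 -0.35 0 0 0 0 1;0 0 0 0 0 0 1;0 0 0 0 0 0 1")

```text
time_s: 4.1
tcp_pos: [0.6014, -0.2722, 0.1147]
ee_rot: [[0.0, -1.0, 0.0], [-1.0, -0.0, 0.0], [-0.0, -0.0, -1.0]]
wrist_force: [0.3, -0.5, -0.6]
gripper_width: 0.002
gripper_force: 0.0
```

Call:
jog_arm(plan="0 -0.2 0 0 0 0 1;0 -0.2 0 0 0 0 1;0 -0.2 0 0 0 0 1;0 -0.2 0 0 0 0 1;0 0 0 0 0 0 1;0 0 0 0 0 0 1;0 0 0 0 0 0 1;0 0 0 0 0 0 1;0 0 0 0 0 0 1;0 0 0 0 0 0 1")

```text
time_s: 5.1
tcp_pos: [0.6209, -0.2723, 0.1152]
ee_rot: [[0.0, -1.0, 0.0], [-1.0, -0.0, -0.0], [0.0, -0.0, -1.0]]
wrist_force: [-0.8, 0.1, -0.7]
gripper_width: 0.001
gripper_force: 0.0
```

```bash
python3 - <<'E'
from h import *
i,W=pts("scene");save("s2.png",cv2.resize(i[150:260,220:330],(600,600),interpolation=cv2.INTER_CUBIC))
h=cv2.cvtColor(i,cv2.COLOR_RGB2HSV).astype(int)
m=(h[...,0]<14)&(h[...,1]>150)&(abs(W[...,0]-.617)<.08)&(abs(W[...,1]+.27)<.06)&(W[...,2]>.1)
print(m.sum(),W[m].mean(0),np.ptp(W[m],axis=0),np.argwhere(m).mean(0)); print(r.sense()["wrist_force"])
E
```

```text
26 [ 0.64409035 -0.26517778  0.1341339 ] [0.03144982 0.01724874 0.0132633 ] [198.69230769 263.53846154]
[ 0.62712157  0.4129324  -0.83051653]
```

View pics/s2.png

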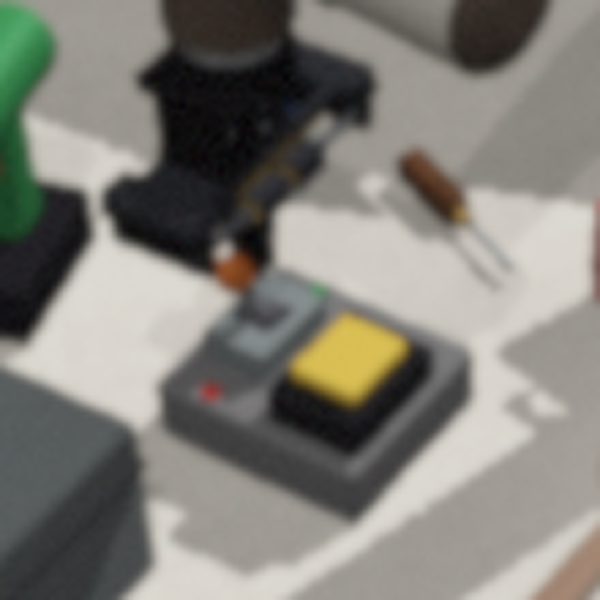

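The knob (235,268 in the crop) is now pushed past upright by the closed fingers, with no stop force yet, so I'll push on.

Call:
jog_arm(plan="0 -0.2 0 0 0 0 1;0 -0.2 0 0 0 0 1;0 0 0 0 0 0 1;0 0 0 0 0 0 1;0 0 0 0 0 0 1;0 0 0 0 0 0 1;0 0 0 0 0 0 1;0 0 0 0 0 0 1;0 0 0 0 0 0 1;0 0 0 0 0 0 1")

```text
time_s: 6.15
tcp_pos: [0.6268, -0.2723, 0.1146]
ee_rot: [[-0.001, -1.0, -0.01], [-1.0, 0.001, 0.002], [-0.002, 0.01, -1.0]]
wrist_force: [-9.4, 1.0, 4.5]
gripper_width: 0.007
gripper_force: 4.6
```

```bash
cat > k.py <<'E'
from h import *
i,W=pts("scene")
h=cv2.cvtColor(i,cv2.COLOR_RGB2HSV).astype(int)
m=(h[...,0]<14)&(h[...,1]>150)&(abs(W[...,0]-.63)<.08)&(abs(W[...,1]+.27)<.06)&(W[...,2]>.1)
print(m.sum(),W[m].mean(0),np.argwhere(m).mean(0)); print(r.sense()["wrist_force"])
E
python3 k.py
```

```text
33 [ 0.64858154 -0.26448682  0.13231502] [199.90909091 262.96969697]
[-9.14561432  0.62608396  3.82428874]
```

Call:
jog_arm(plan="0 0.5 0 0 0 0 1;0 0.5 0 0 0 0 1;0 0 -0.9 0 0 0 1;0 0 -0.9 0 0 0 1;0 0 -0.9 0 0 0 1;0 0 -0.9 0 0 0 1;-0.7 0.7 0 0 0 0 0;-0.7 0.7 0 0 0 0 -1;-0.7 0.7 0 0 0 0 -1;-0.7 0.7 0 0 0 0 -1")

```text
time_s: 7.2
tcp_pos: [0.536, -0.2018, 0.2053]
ee_rot: [[-0.0, -1.0, 0.001], [-1.0, 0.0, -0.0], [0.0, -0.001, -1.0]]
wrist_force: [-0.0, -0.3, 0.4]
gripper_width: 0.285
gripper_force: 0.0
```

Call:
jog_arm(plan="-0.7 0.7 0 0 0 0 -1;-0.7 0.7 0 0 0 0 -1;-0.7 0.7 0 0 0 0 -1;-0.7 0.7 0 0 0 0 -1;0 0 0 0 0 0.5 -1;0 0 0 0 0 0.5 -1;0 0 0 0 0 0.5 -1;0 0 0 0 0 0.4 -1;0 0 0 0 0 0 -1;0 0 0 0 0 0 -1")

```text
time_s: 8.2
tcp_pos: [0.4664, -0.1323, 0.2053]
ee_rot: [[-0.261, -0.965, 0.001], [-0.965, 0.261, 0.0], [-0.0, -0.001, -1.0]]
wrist_force: [-0.3, -0.3, -0.9]
gripper_width: 0.992
gripper_force: 0.0
```

```bash
python3 k.py; python3 - <<'E'
from h import *
s=r.sense();R=np.array(s["ee_rot"]);p=np.array(s["tcp_pos"])
print(p,R.round(3).tolist(),"tool shift to grasp hover (units):",(R.T@(np.array([.4168,-.109,p[2]])-p)/.025).round(2))
i,W=pts("wrist");save("w1.png",i)
h=cv2.cvtColor(i,cv2.COLOR_RGB2HSV).astype(int);Z=W[...,2]
m=((h[...,0]<8)|(h[...,0]>172))&(h[...,1]>110)&(Z>.075)&(Z<.095)
P=W[m]; print(m.sum(),cv2.minAreaRect((P[:,:2]*1000).astype(np.float32)))
e=(Z>.1)&(Z<.135)&(abs(W[...,0]-.428)<.05)&(abs(W[...,1]+.068)<.05);print(e.sum(),cv2.minAreaRect((W[e][:,:2]*1000).astype(np.float32)) if e.sum() else 0)
E
```

```text
14 [ 0.65583191 -0.26486712  0.13139969] [201.28571429 261.64285714]
[-0.65670679  0.89991148 -0.03432853]
[ 0.46626474 -0.13232556  0.20519108] [[-0.261, -0.965, 0.001], [-0.965, 0.261, -0.0], [-0.0, -0.0, -1.0]] tool shift to grasp hover (units): [-0.38  2.15 -0.  ]
2754 ((427.108154296875, -70.61050415039062), (128.00274658203125, 32.13268280029297), 75.04093170166016)
338 ((424.3268737792969, -80.82015991210938), (18.213315963745117, 8.585214614868164), 74.91682434082031)
```

View pics/w1.png

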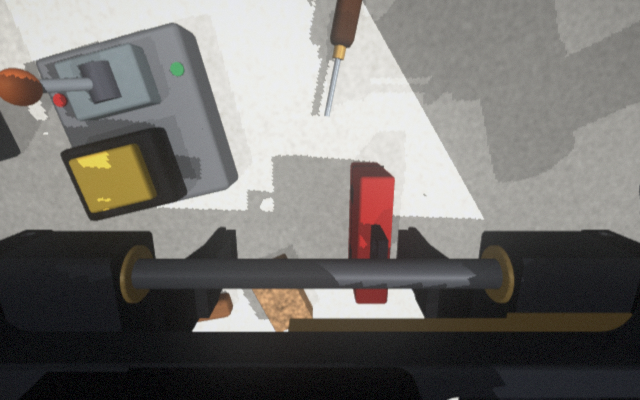

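The lever now leans over the red dot (knob at 20,87), and the case shows in the wrist view at (372,235), measuring 128×32 mm at 75°. Next is the descent and grasp.

Call:
jog_arm(plan="-0.1 0.7 0 0 0 0 -1;-0.1 0.7 0 0 0 0 -1;-0.1 0.75 0 0 0 0 -1;0 0 0 0 0 0 -1;0 0 0.9 0 0 0 -1;0 0 0.9 0 0 0 -1;0 0 0.9 0 0 0 -1;0 0 0.9 0 0 0 -1;0 0 0.9 0 0 0 -1;0 0 0.5 0 0 0 -1")

```text
time_s: 9.3
tcp_pos: [0.416, -0.1112, 0.0785]
ee_rot: [[-0.262, -0.965, -0.002], [-0.965, 0.262, -0.0], [0.001, 0.002, -1.0]]
wrist_force: [-0.3, -0.1, 0.3]
gripper_width: 1.001
gripper_force: 0.0
```

Call:
jog_arm(plan="0 0 0.4 0 0 0 -1;0 0 0.45 0 0 0 -1;0 0 0 0 0 0 -1;0 0 0 0 0 0 0.2;0 0 0 0 0 0 1;0 0 0 0 0 0 1;0 0 0 0 0 0 1;0 0 0 0 0 0 1;0 0 0 0 0 0 1;0 0 0 0 0 0 1")

```text
time_s: 10.3
tcp_pos: [0.4161, -0.111, 0.0589]
ee_rot: [[-0.262, -0.965, 0.0], [-0.965, 0.262, 0.0], [-0.0, -0.0, -1.0]]
wrist_force: [-0.3, -0.8, 0.6]
gripper_width: 0.449
gripper_force: 0.0
```

Call:
jog_arm(plan="0 0 0 0 0 0 1;0 0 0 0 0 0 1;0 0 0 0 0 0 1;0 0 0 0 0 0 1;0 0 0 0 0 0 1;0 0 -0.2 0 0 0 1;0 0 -0.4 0 0 0 1;0 0 -0.4 0 0 0 1;0 0 -0.4 0 0 0 1;0 0 -0.4 0 0 0 1")

```text
time_s: 11.3
tcp_pos: [0.4161, -0.111, 0.1049]
ee_rot: [[-0.262, -0.965, 0.001], [-0.965, 0.262, 0.0], [-0.0, -0.001, -1.0]]
wrist_force: [0.1, 1.1, -3.2]
gripper_width: 0.372
gripper_force: 30.0
```

Call:
jog_arm(plan="0 0 -0.5 0 0 0 1;0 0 -0.6 0 0 0 1;0 0 -0.6 0 0 0 1;0 0 -0.5 0 0 0 1;0 0 -0.2 0 0 0 1;0 0 0 0 0 0 1;0 0 0 0 0 0 1;0 0 0 0 0 0 1;0 0 0 0 0 0 1;0 0 0 0 0 0 1")

```text
time_s: 12.3
tcp_pos: [0.4158, -0.111, 0.1634]
ee_rot: [[-0.262, -0.965, -0.001], [-0.965, 0.262, -0.0], [0.0, 0.001, -1.0]]
wrist_force: [-0.3, 1.0, -3.1]
gripper_width: 0.368
gripper_force: 30.0
```

```bash
cat > st.py <<'E'
from h import *
def line(P):
    c,s,a=cv2.minAreaRect((P[:,:2]*1000).astype(np.float32));return np.round(c,1),np.round(s,1),round(a,1)
for n in("top","scene"):
    i,W=pts(n);h=cv2.cvtColor(i,cv2.COLOR_RGB2HSV).astype(int);X,Y,Z=W[...,0],W[...,1],W[...,2]
    p=(abs(X-.645)<.065)&(abs(Y-.175)<.06)&(Z>.185)&(Z<.225)
    q=W[p]
    if len(q)>10:
        vx,vy,x0,y0=cv2.fitLine(q[:,:2].astype(np.float32),cv2.DIST_HUBER,0,.01,.01).ravel()
        t=(q[:,:2]-[x0,y0])@[vx,vy]; print(n,"peg",np.degrees(np.arctan2(vy,vx)).round(1) if vx>0 else np.degrees(np.arctan2(-vy,-vx)).round(1),(x0,y0),"ends",[(x0+k*vx,y0+k*vy) for k in (t.min(),t.max())],np.median(q[:,2]))
    s=np.array(r.sense()["tcp_pos"])
    red=((h[...,0]<8)|(h[...,0]>172))&(h[...,1]>120)&(np.hypot(X-s[0],Y-s[1])<.15)&(Z>.03)
    z=W[red];print("tcp",s,"red",red.sum(),line(z) if len(z) else 0,np.percentile(z[:,2],[1,50,95,99]).round(3) if len(z) else 0)
    np.savez(n+"2",i=i,W=W)
E
python3 st.py; python3 - <<'E'
from h import *
f=np.load("scene2.npz");save("s3.png",cv2.resize(f["i"][120:320,280:480],(600,600),interpolation=cv2.INTER_CUBIC))
E
```

```text
top peg 10.1 (np.float32(0.64979863), np.float32(0.17571875)) ends [(np.float64(0.582772652001463), np.float64(0.16377151164158577)), (np.float64(0.709343463726837), np.float64(0.18633249825874598))] 0.20321399131926599
tcp [ 0.41587068 -0.11104389  0.16348705] red 0 0 0
scene peg 10.1 (np.float32(0.64676905), np.float32(0.17895384)) ends [(np.float64(0.5839687486064197), np.float64(0.1678160981364033)), (np.float64(0.7080974682816287), np.float64(0.18983054460645163))] 0.20384759538562536
tcp [ 0.41589683 -0.11103538  0.16352962] red 363 (array([443.7, -69.8]), array([120.4,  60.1]), 68.6) [0.116 0.178 0.193 0.205]
```

View pics/s3.png

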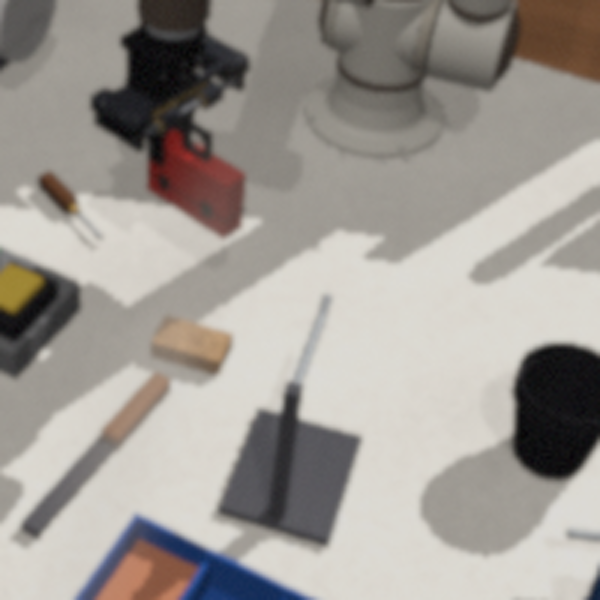

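The case hangs upright from the fingers with the eye in view at (197,138). The peg runs from (328,298) to the post at (293,390). Both views put it on the same line, at 10.1°.

```bash
cat > eye.py <<'E'
from h import *
# tilt of case: along-width axis u, from the scene camera
i,W=pts("scene");s=r.sense();R=np.array(s["ee_rot"]);t=np.array(s["tcp_pos"]);u=-R[:,0];n=-R[:,1]
h=cv2.cvtColor(i,cv2.COLOR_RGB2HSV).astype(int)
D=W-t;a=D@u;b=D@n;z=W[...,2]-t[2]
red=((h[...,0]<8)|(h[...,0]>172))&(h[...,1]>120)&(abs(b)<.05)&(a>-.05)&(a<.13)
A=[]
for lo in np.arange(.02,.106,.012):
    m=red&(a>lo)&(a<lo+.012)&(abs(b)<.03)
    if m.sum()>3:A.append((lo+.006,np.percentile(z[m],95),z[m].min(),b[m].max(),b[m].min()))
print(np.round(A,3))
e=(abs(b)<.02)&(a>.01)&(a<.08)&(z>.032)&(z<.075)&(h[...,2]<110)
P=np.stack([a[e],b[e],z[e]],-1);print("eye a,b,z",e.sum(),np.percentile(P,[3,50,97],axis=0).round(3))
print("tcp",t,"force",s["wrist_force"])
E
python3 eye.py
```

```text
[[ 0.026  0.032 -0.045  0.021  0.001]
 [ 0.038  0.027 -0.045  0.02   0.002]
 [ 0.05   0.027 -0.028  0.021  0.003]
 [ 0.062  0.028 -0.013  0.021 -0.011]
 [ 0.074  0.028  0.002  0.019 -0.007]
 [ 0.086  0.028  0.02   0.018 -0.008]
 [ 0.098  0.028  0.021  0.016 -0.01 ]
 [ 0.11   0.028  0.024  0.016 -0.003]]
eye a,b,z 78 [[ 0.017 -0.012  0.032]
 [ 0.048  0.003  0.054]
 [ 0.066  0.006  0.067]]
tcp [ 0.41596383 -0.1110237   0.16361724] force [-0.82314274 -0.24404609 -3.77135351]
```

Call:
jog_arm(plan="0 0 0 0 0 -0.3 1;0 0 0 0 0 -0.5 1;0 0 0 0 0 -0.5 1;0 0 0 0 0 -0.5 1;0 0 0 0 0 -0.5 1;0 0 0 0 0 -0.5 1;0 0 0 0 0 -0.36 1;0 0 0 0 0 0 1;-0.2 -0.2 0 0 0 0 1;-0.4 -0.33 0 0 0 0 1")

```text
time_s: 13.45
tcp_pos: [0.4266, -0.0937, 0.1638]
ee_rot: [[0.173, -0.985, 0.0], [-0.985, -0.173, -0.0], [0.0, -0.0, -1.0]]
wrist_force: [0.2, 0.4, -2.2]
gripper_width: 0.364
gripper_force: 30.0
```

Call:
jog_arm(plan="-0.7 -0.6 0 0 0 0 1;-1 -0.85 0 0 0 0 1;-1 -0.85 0 0 0 0 1;-1 -0.85 0 0 0 0 1;-1 -0.85 0 0 0 0 1;-1 -0.85 0 0 0 0 1;-0.7 -0.6 0 0 0 0 1;-0.5 -0.45 0 0 0 0 1;-0.3 -0.3 0 0 0 0 1;-0.2 -0.1 0 0 0 0 1")

```text
time_s: 14.45
tcp_pos: [0.5495, 0.1165, 0.1635]
ee_rot: [[0.175, -0.985, -0.0], [-0.985, -0.175, -0.0], [0.0, 0.0, -1.0]]
wrist_force: [-0.6, -0.8, -3.2]
gripper_width: 0.368
gripper_force: 30.0
```

```bash
python3 eye.py; python3 st.py|grep peg; python3 - <<'E'
from h import *
s=r.sense();R=np.array(s["ee_rot"]);t=np.array(s["tcp_pos"]);print(R.round(4).tolist())
eye=t-.043*R[:,0]+np.array([0,0,.045]);d=eye-np.array([.65,.1777,.2]);a=np.radians(10.1);print("eye",eye,"s",d[0]*np.cos(a)+d[1]*np.sin(a),"lat",-d[0]*np.sin(a)+d[1]*np.cos(a))
for n,b in(("scene2",(330,430,180,300)),):
    save("s4.png",cv2.resize(np.load(n+".npz")["i"][b[2]:b[3],b[0]:b[1]],(600,600),interpolation=cv2.INTER_CUBIC))
E
```

```text
[[ 0.026  0.028 -0.047  0.021  0.001]
 [ 0.038  0.031 -0.051  0.02   0.002]
 [ 0.05   0.027 -0.052  0.022  0.001]
 [ 0.062  0.031 -0.049  0.025 -0.003]
 [ 0.074  0.027 -0.052  0.022 -0.009]
 [ 0.086  0.027 -0.049  0.023 -0.011]
 [ 0.098  0.027 -0.052  0.022 -0.011]
 [ 0.11   0.024 -0.037  0.02  -0.002]]
eye a,b,z 32 [[ 0.034 -0.     0.033]
 [ 0.055  0.004  0.055]
 [ 0.061  0.009  0.065]]
tcp [0.54940867 0.11665319 0.16354034] force [ 0.29337126 -0.06389067 -2.8319628 ]
top peg -19.0 (np.float32(0.7047905), np.float32(0.18375127)) ends [(np.float64(0.6937995317967232), np.float64(0.1875360036367761)), (np.float64(0.7109392022667008), np.float64(0.1816339536444497))] 0.20386401824096367
scene peg 10.5 (np.float32(0.6337119), np.float32(0.17676677)) ends [(np.float64(0.5869854802394596), np.float64(0.16810468156776942)), (np.float64(0.7105999856490572), np.float64(0.19102019986364732))] 0.20378880654433107
[[0.1746, -0.9846, -0.0008], [-0.9846, -0.1746, -0.0003], [0.0002, 0.0009, -1.0]]
eye [0.54116132 0.15773747 0.20865331] s -0.11065278841599903 lat -0.0005664935397754756
```

View pics/s4.png

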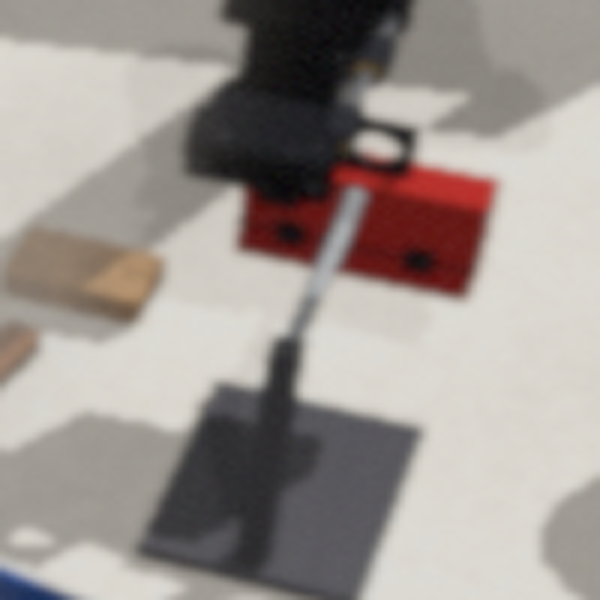

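The eye's hole shows at crop (378,148) and the peg tip at (358,193). I'll check these against their expected projections.

```bash
python3 - <<'E'
from h import *
c=r.get_calibration("scene");K=np.array(c["mtx"]);E=np.array(c["extrinsics"])
for p in([.5412,.1577,.2087],[.583,.1658,.208]):
    q=E[:3,:3].T@(np.array(p)-E[:3,3]);x=K@(np.array([q[0],-q[1],-q[2]])/-q[2]);print(x[:2])
# rays cut with hole plane / vertical plane through tip, both perpendicular to the peg
n=np.array([.9845,.1754,0])
for uv,p0 in(((393,209.6),[.5412,.1577,.2087]),((389.7,218.6),[.583,.1658,.208])):
    d=E[:3,:3]@np.array([(uv[0]-K[0,2])/K[0,0],-(uv[1]-K[1,2])/K[1,1],-1]);o=E[:3,3]
    P=o+d*(n@(np.array(p0)-o))/(n@d);print(P,"lat",(P-np.array([.65,.1777,0]))@[-.1754,.9845,0])
E
```

```text
[391.981072  208.3834673]
[388.80183514 217.51094204]
[0.54055105 0.16134247 0.2047557 ] lat 0.0030933577150085356
[0.58243982 0.16894425 0.20448376] lat 0.0032300153987543942
```

Call:
jog_arm(plan="0 -0.2 0 0 0 0 1;0 -0.3 0 0 0 0 1;0 -0.3 0 0 0 0 1;0 -0.3 0 0 0 0 1;0 -0.3 0 0 0 0 1;0 -0.3 0 0 0 0 1;0 -0.3 0 0 0 0 1;0 -0.3 0.05 0 0 0 1;0 -0.3 0.05 0 0 0 1;0 0 0 0 0 0 1")

```text
time_s: 15.6
tcp_pos: [0.614, 0.1273, 0.1607]
ee_rot: [[0.175, -0.985, -0.0], [-0.985, -0.175, -0.0], [0.0, 0.0, -1.0]]
wrist_force: [0.2, 0.1, -2.7]
gripper_width: 0.367
gripper_force: 30.0
```

```bash
python3 - <<'E'
from h import *
i,W=pts("scene");print(r.sense()["wrist_force"])
save("s5.png",cv2.resize(i[180:280,335:435],(600,600),interpolation=cv2.INTER_CUBIC))
E
```

```text
[ 0.49128085  0.09565228 -1.82216169]
```

View pics/s5.png

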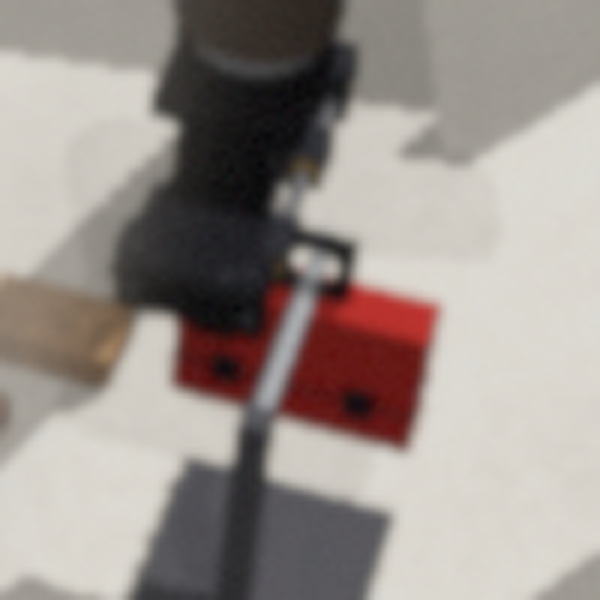

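The peg tip (318,265) is inside the eye's hole with no contact force. I'll advance further, then lower the case onto the peg.

Call:
jog_arm(plan="0 -0.3 0.05 0 0 0 1;0 -0.3 0.05 0 0 0 1;0 -0.3 0 0 0 0 1;0 -0.3 0 0 0 0 1;0 -0.25 0 0 0 0 1;0 0 0.1 0 0 0 1;0 0 0.1 0 0 0 1;0 0 0.1 0 0 0 1;0 0 0 0 0 0 1;0 0 0 0 0 0 1")

```text
time_s: 16.65
tcp_pos: [0.6486, 0.1334, 0.1513]
ee_rot: [[0.175, -0.985, -0.0], [-0.985, -0.175, -0.0], [0.0, 0.0, -1.0]]
wrist_force: [0.6, 0.4, -2.4]
gripper_width: 0.364
gripper_force: 30.0
```

Call:
jog_arm(plan="0 0 0.04 0 0 0 1;0 0 0.04 0 0 0 1;0 0 0 0 0 0 1;0 0 0 0 0 0 1;0 0 0 0 0 0 1;0 0 0 0 0 0 1;0 0 0 0 0 0 1;0 0 0 0 0 0 1;0 0 0 0 0 0 1;0 0 0 0 0 0 1")

```text
time_s: 17.65
tcp_pos: [0.6488, 0.1335, 0.1493]
ee_rot: [[0.175, -0.985, -0.0], [-0.985, -0.175, -0.0], [0.0, 0.0, -1.0]]
wrist_force: [0.0, -0.4, -1.9]
gripper_width: 0.364
gripper_force: 30.0
```

Call:
jog_arm(plan="0 0 0.04 0 0 0 1;0 0 0 0 0 0 1;0 0 0 0 0 0 1;0 0 0 0 0 0 1;0 0 0 0 0 0 1;0 0 0 0 0 0 1;0 0 0 0 0 0 1;0 0 0 0 0 0 1;0 0 0 0 0 0 1;0 0 0 0 0 0 1")

```text
time_s: 18.65
tcp_pos: [0.6488, 0.1335, 0.1483]
ee_rot: [[0.175, -0.985, 0.0], [-0.985, -0.175, 0.0], [-0.0, -0.0, -1.0]]
wrist_force: [0.8, 0.0, -3.7]
gripper_width: 0.366
gripper_force: 30.0
```

Call:
jog_arm(plan="0 0 0.04 0 0 0 1;0 0 0 0 0 0 1;0 0 0 0 0 0 1;0 0 0 0 0 0 1;0 0 0 0 0 0 1;0 0 0 0 0 0 1;0 0 0 0 0 0 1;0 0 0 0 0 0 1;0 0 0 0 0 0 1;0 0 0 0 0 0 1")

```text
time_s: 19.65
tcp_pos: [0.649, 0.1336, 0.1476]
ee_rot: [[0.175, -0.985, 0.001], [-0.985, -0.175, 0.0], [-0.0, -0.001, -1.0]]
wrist_force: [-0.8, 0.1, 1.8]
gripper_width: 0.364
gripper_force: 30.0
```

Call:
jog_arm(plan="0 0 -0.01 0 0 0 1;0 0 0 0 0 0 0.24;0 0 0 0 0 0 0.22;0 0 0 0 0 0 0.2;0 0 0 0 0 0 0.18;0 0 0 0 0 0 0.16;0 0 0 0 0 0 0.12;0 0 0 0 0 0 0.08;0 0 0 0 0 0 0.04;0 0 0 0 0 0 0")

```text
time_s: 20.65
tcp_pos: [0.6488, 0.1335, 0.1475]
ee_rot: [[0.175, -0.985, 0.0], [-0.985, -0.175, 0.0], [-0.0, -0.0, -1.0]]
wrist_force: [-0.4, 0.3, -0.4]
gripper_width: 0.487
gripper_force: 0.0
```

Call:
jog_arm(plan="0 0 0 0 0 0 -0.1;0 0 0 0 0 0 -0.2;0 0 0 0 0 0 -0.2;0 0 0 0 0 0 -0.2;0 0 0 0 0 0 -0.2;0 0 0 0 0 0 -0.2;0 0 0 0 0 0 -0.2;0 0 0 0 0 0 -0.2;0 0 0 0 0 0 -0.2;0 0 0 0 0 0 -0.2")

```text
time_s: 21.65
tcp_pos: [0.6488, 0.1335, 0.1476]
ee_rot: [[0.175, -0.985, 0.0], [-0.985, -0.175, -0.0], [0.0, -0.0, -1.0]]
wrist_force: [0.9, 0.3, -0.6]
gripper_width: 0.601
gripper_force: 0.0
```

```bash
python3 eye.py; python3 - <<'E'
from h import *
i,W=pts("scene");save("s6.png",cv2.resize(i[180:280,335:435],(600,600),interpolation=cv2.INTER_CUBIC))
E
```

```text
[[ 0.026  0.024 -0.05   0.018  0.006]
 [ 0.05   0.026 -0.055  0.022  0.003]
 [ 0.062  0.032 -0.054  0.021 -0.007]
 [ 0.074  0.027 -0.055  0.021 -0.013]
 [ 0.086  0.027 -0.054  0.022 -0.01 ]
 [ 0.098  0.029 -0.055  0.023 -0.006]
 [ 0.11   0.028 -0.038  0.019  0.   ]]
eye a,b,z 44 [[ 0.034 -0.     0.034]
 [ 0.052  0.004  0.06 ]
 [ 0.062  0.008  0.066]]
tcp [0.64882926 0.13346846 0.14753286] force [-0.18783004  0.18804582  0.59402983]
```

View pics/s6.png

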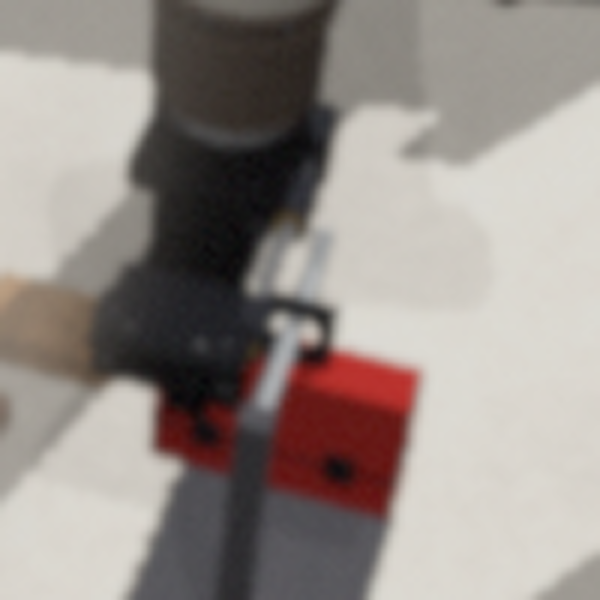

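The case hangs from the peg, which passes through the eye (295,325), and the fingers are clear. I'll withdraw straight up.

Call:
jog_arm(plan="0 0 0 0 0 0 -0.5;0 0 -0.2 0 0 0 -0.5;0 0 -0.4 0 0 0 -0.5;0 0 -0.6 0 0 0 -0.5;0 0 -0.8 0 0 0 -0.5;0 0 -0.9 0 0 0 -0.5;0 0 -0.9 0 0 0 -0.5;0 0 -0.9 0 0 0 -0.5;0 0 -0.6 0 0 0 -0.5;0 0 0 0 0 0 -0.5")

```text
time_s: 22.75
tcp_pos: [0.6501, 0.1337, 0.2842]
ee_rot: [[0.175, -0.985, 0.007], [-0.985, -0.175, 0.002], [-0.001, -0.007, -1.0]]
wrist_force: [-0.7, -0.1, -0.0]
gripper_width: 0.751
gripper_force: 0.0
```

Call:
jog_arm(plan="0.8 0.4 0 0 0 0 -0.5;0.8 0.4 0 0 0 0 -0.5;0.8 0.4 0 0 0 0 -0.5;0.8 0.4 0 0 0 0 -0.5;0.4 0.4 0 0 0 0 -0.5;0 0 0 0 0 0 -0.5;0 0 0 0 0 0 -0.5;0 0 0 0 0 0 -0.5;0 0 0 0 0 0 -0.5;0 0 0 0 0 0 -0.5")

```text
time_s: 23.75
tcp_pos: [0.6155, 0.0368, 0.2798]
ee_rot: [[0.176, -0.984, -0.0], [-0.984, -0.176, -0.0], [0.0, 0.0, -1.0]]
wrist_force: [-1.2, -0.2, 1.0]
gripper_width: 0.754
gripper_force: 0.0
```

```bash
python3 k.py; python3 - <<'E'
from h import *
i,W=pts("scene");save("s7.png",cv2.resize(i[140:300,230:430],(750,600),interpolation=cv2.INTER_CUBIC))
E
```

```text
14 [ 0.65500948 -0.26556049  0.13044594] [201.28571429 261.64285714]
[ 0.46150027  0.23862663 -0.11620208]
```

View pics/s7.png

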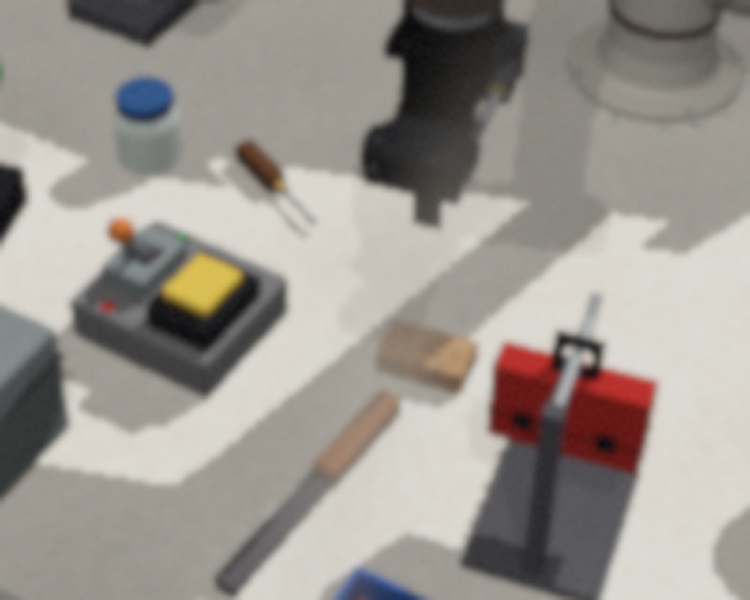

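The case hangs upright and still, and the knob (121,230) is on the red side. I'll confirm the lever's full angle from its pixel travel.

```bash
python3 - <<'E'
from h import *
c=r.get_calibration("scene");K=np.array(c["mtx"]);E=np.array(c["extrinsics"])
def pr(p):
    q=E[:3,:3].T@(np.array(p)-E[:3,3]);x=K@(np.array([q[0],-q[1],-q[2]])/-q[2]);return x[1::-1]
for L in(.06,.052):
  for th in(-.5,.3,.4,.5):
    print(L,th,pr([.616+L*np.sin(th),-.271-.03*L*np.sin(th),.08+L*np.cos(th)]).round(1))
for f in("scene.npz",None):
    i=np.load(f)["i"] if f else r.capture("scene")[0]
    h=cv2.cvtColor(i,cv2.COLOR_RGB2HSV).astype(int);m=((h[...,0]<16)&(h[...,1]>110))[180:212,252:285]
    n,l,s,ce=cv2.connectedComponentsWithStats(m.astype(np.uint8));print([(s[k].tolist(),ce[k][::-1]+[180,252]) for k in range(1,n) if s[k,4]>8])
i,W=pts("top");h=cv2.cvtColor(i,cv2.COLOR_RGB2HSV).astype(int)
m=(h[...,0]<14)&(h[...,1]>150)&(W[...,2]>.11)&(W[...,2]<.16)&(abs(W[...,0]-.62)<.07)&(abs(W[...,1]+.27)<.05);print(m.sum(),W[m].mean(0),np.argwhere(m).mean(0))
E
```

```text
0.06 -0.5 [189.3 272. ]
0.06 0.3 [195.6 263.7]
0.06 0.4 [197.  262.8]
0.06 0.5 [198.5 261.9]
0.052 -0.5 [191.4 271.5]
0.052 0.3 [196.9 264.3]
0.052 0.4 [198.1 263.5]
0.052 0.5 [199.4 262.7]
[([17, 10, 5, 5, 20], array([191.75, 270.75]))]
[([8, 19, 5, 5, 23], array([201., 262.]))]
38 [ 0.64422527 -0.27020061  0.13303639] [185.07894737 397.18421053]
```

```bash
python3 -c "
from station import r
print(r.finish_job())"
```

```text
the job is handed in; nothing more can be done
None
```

I threw the isolator lever over to the red-dot side, then hung the red case upright on the peg by its eye, and handed the job in at about 24 s; the handover gave no verdict.

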